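# Gauge the hub that fits the keyed test shaft and lock it with the click handle

## Robot

A 7-joint arm with a two-finger parallel gripper is mounted at the origin on the work surface. World frame = base frame: x ahead of the robot, y to its left, z up, the work surface at z = 0. Lengths are in mm, angles in rad, forces in N, time in s.
With the tool pointing down it reaches from about 350 to 900 mm from the base axis. Payload 8.1 kg.
Tool frame: the origin (TCP) lies midway between the tips of the shut fingers; the grasp point (between the pads) lies behind it (bot.pinch_z is the z of the grasp point in the tool frame, in mm); z points along the fingers, y is the line along which they close (so a half turn about z gives the same grasp; the last joint's range is limited). The gripper opens to 85 mm and grips with 20 to 120 N. Pads are 22 mm wide; open, the fingers measure 114 mm over their backs; the gripper's body (76 mm by 85 mm) begins 54 mm behind the grasp point. The pads swing forward as they close: fully open they stand 13 mm farther back than shut.
Start: joints at [-1.38, 0.434, 0.025, 1.573, -0.012, 1.134, -0.075], TCP at [181.022, 598.224, 231.323] pointing down, gripper open.
Joint ranges: [-2.62, 2.62], [-0.44, 2.09], [-1.27, 1.32], [0.08, 2.57], [-1.32, 4.46], [0.12, 2], [-2.74, 2.74]. Speed limits (rad/s): [2.22, 2.22, 3.01, 3.01, 3.14, 3.14, 3.14].

## Interface

Orientations are given as a unit quaternion [x, y, z, w].
In Python, from workcell import telemetry, eyes, close_job, bot gives the robot as it stands.
- The arm moves only by the shell command python3 -m creep 'ROWS' [OPENING] [FORCE]. ROWS is JSON, one flat list of numbers, 4 for each row, row after row: the shift along the tool's x, y, z in mm, then the turn about the tool's z in degrees. A call has 1 to 5 rows; each row shifts and turns the commanded pose from where the row before left it, along the tool's axes as they then stand; what a row does not reach is not made up. A row lasts 1/12 s, in which the tool goes at most 41.7 mm and 7.16 degrees, less where a joint would pass 70% of its speed; a pose out of reach is approached as far as the arm can. A call is refused whole if a number of a shift passes 41.7 or a number of a turn 7.16, either way. A call with a gripper value outside its range is refused whole. OPENING is the opening in per cent of the stroke, from 0 (shut) to 100 (fully open), set as the call begins (- or left out, the last holds). The fingers move at their own pace and stop on an object; FORCE is the grip in N (left out, the last holds). Time passes only in rows, so rows that do not move let the fingers close. It gives the time, the measured TCP pose, the force, the opening and the grip force at its end, in the units of the state.
- telemetry.read_state(): the state, without advancing time (a new reading comes with each control period).
- eyes.grab_frame(name): name is "scene" or "top" or "wrist"; returns (picture, depth): 420x560x3 uint8, red, green, blue; 420x560 float32, mm along the optical axis (not along the pixel's ray), 0 where there is no reading.
- eyes.get_calibration(name): a dict with "mtx" (3x3 intrinsics, pixels), "extrinsics" (4x4, takes a point from world to camera coordinates). Camera axes: x right, y down, z forward; pixel columns grow to the right and rows downward; lengths in mm; the calibration is good to about 2 mm. A picture is of the moment at which its call begins: read the wrist's pose just before it. get_calibration takes no time and is no camera call; for the wrist camera it gives the pose at the moment of the call.
- close_job(): hands the job in; it is judged then, once.
The state is a dict: "clock": time; "joints": joint angles; "qd": joint speeds; "joint_efforts": joint torques, N m; "ee_pos": TCP position; "tool_rot": TCP orientation; "wrist_force": force on the tool from outside, world axes, zero at the start; "wrist_torque": the same for the moment, N m; "finger_gap": finger opening in mm; "gripper_force": force on a finger pad.
Only numpy, scipy, OpenCV 4.12 (cv2) and the standard library are available. Lean on these libraries where they do the work, as an engineer would, in place of code of your own. Each camera call takes 0.05 s, during which the arm holds its last target. There are 200 camera calls.

## Task

Find the hub in the lane whose keyway lines up with the key of the test shaft mounted at the throat, slide it along the lane to the opening and draw it through onto that shaft, fully home against the shoulder; leave the other two hubs standing in the lane. Then turn the click-type handle clockwise to its stop to latch the hub in, and go on until the handle's joint clearly gives, folding by 10 to 20 degrees and no more. Leave the reel, pliers and parts box alone.

Things in the scene. Friction and masses are not known exactly. Their poses are not given: they have to be found in the camera images.
- gauge: Fixed grey-painted plate 215 x 500 x 10 mm on the bench; it carries all below. Origin on the bench under the working shaft's line; gauge x away from the robot, y left, z up. Positions in these texts are in this frame, mm. Plate spans x -102..112, y -215..285, top z 10. Rails and cheeks stand 14 mm high (top z 24).
- lane (a point): Point on the plate, gauge (70, 0, 10), on the hubs' lane where the throat opens. The lane runs along y between a front rail (x 33..43) and back rail (x 97..107), with end stops at y -195 and 265. At y = 0 a flared gap in the front rail leads in -x to the working shaft, between two cheeks 73 mm apart (x -85..28).
- latch_tip (a point): Tip of the latch bar (12 mm wide, x 19..31, z 30..44) beside the throat; it comes out of an aluminium housing (x 10..40, y -87..-57, top z 42). Turning the bolt slides it in gauge +y, from y -50 (open) to -22, behind a hub that is home (4 mm clear). It runs into a hub that is not home.
- station (a point): Point on the working shaft's axis at its shoulder, gauge (-35, 0, 44). The head whose shaft point lies here is the one in use; the other two are parked spares.
- bolt (a point): Centre of the handle's locking bolt, gauge (0, -95, 95): vertical axis, on a post 28 mm thick.
- grip (a point): Point on the centre line of the handle's black rubber grip, 130 mm from the bolt axis, z 95. Grip is round, 18 mm thick, 95 to 170 mm from the bolt; break-over knuckle 40 mm from the bolt. With both joints 0 the handle points to gauge -y; it turns level, clockwise from above, grip swinging towards the robot. Its underside (z 86) is above the hubs' tops (z 72).
- lock (a joint): Turn of the bolt, rad, clockwise from above: 0 = open, hard stop at 0.8 = latch fully across behind the hub. Takes about 0.25 N m; stays where it is left; starts between 0 and 0.1.
- click (a joint): Break-over angle of the handle's knuckle, rad, clockwise: 0 = straight. It stays straight up to about 0.9 N m at the knuckle (10 N at the grip), reached only with the bolt at its stop; then it gives and folds against the same force, and stays folded. Hard end at 0.7.
- shaft_a (a point): Test head a: fixed aluminium block 48 x 60 x 62 mm with a level steel shaft, 23 mm thick, 40 mm long, pointing to gauge +x. Key 7 mm wide, 7.5 mm proud, on the 30 mm next to the block; seen from the shaft's open end (looking at the robot) at 12 o'clock (up). Site: on the axis at the shoulder, z 44, x along the shaft. Spares stand at y 120 and 210, x as the station.
- shaft_b (a point): Test head b: fixed aluminium block 48 x 60 x 62 mm with a level steel shaft, 23 mm thick, 40 mm long, pointing to gauge +x. Key 7 mm wide, 7.5 mm proud, on the 30 mm next to the block; seen from the shaft's open end (looking at the robot) at 3 o'clock (gauge +y). Site: on the axis at the shoulder, z 44, x along the shaft. Spares stand at y 120 and 210, x as the station.
- shaft_c (a point): Test head c: fixed aluminium block 48 x 60 x 62 mm with a level steel shaft, 23 mm thick, 40 mm long, pointing to gauge +x. Key 7 mm wide, 7.5 mm proud, on the 30 mm next to the block; seen from the shaft's open end (looking at the robot) at 6 o'clock (down). Site: on the axis at the shoulder, z 44, x along the shaft. Spares stand at y 120 and 210, x as the station.
- hub_a_mid (a point): Hub a, loose, steel, 0.35 kg, in the lane: foot 50 (x) x 70 (y) x 10 mm, barrel 56 mm diameter, 50 long, 62 high over all; 28 mm bore along x, keyway 11 wide, 7 deep; seen from +x (looking at the robot) at 12 o'clock (up); dark set screw on the barrel over it. Site: bore centre, 34 above the underside, axes as the gauge. Fits only a head keyed alike. Home: near face on the shoulder, point 25 mm from shaft point.
- hub_b_mid (a point): Hub b, loose, steel, 0.35 kg, in the lane: foot 50 (x) x 70 (y) x 10 mm, barrel 56 mm diameter, 50 long, 62 high over all; 28 mm bore along x, keyway 11 wide, 7 deep; seen from +x (looking at the robot) at 3 o'clock (gauge +y); dark set screw on the barrel over it. Site: bore centre, 34 above the underside, axes as the gauge. Fits only a head keyed alike. Home: near face on the shoulder, point 25 mm from shaft point.
- hub_c_mid (a point): Hub c, loose, steel, 0.35 kg, in the lane: foot 50 (x) x 70 (y) x 10 mm, barrel 56 mm diameter, 50 long, 62 high over all; 28 mm bore along x, keyway 11 wide, 7 deep; seen from +x (looking at the robot) at 6 o'clock (down); no set screw seen. Site: bore centre, 34 above the underside, axes as the gauge. Fits only a head keyed alike. Home: near face on the shoulder, point 25 mm from shaft point.
- spool_mid (a point): Bystander, leave alone: grey plastic reel, 60 mm diameter, 45 mm high, standing, to the right of the gauge; point at its middle, half-way up.
- pliers_mid (a point): Bystander, leave alone: pliers with blue grips, 135 mm long, 12 mm thick, lying beyond the gauge; point at its middle, half-way up.
- parts_box_mid (a point): Bystander, leave alone: open grey box 100 x 140 x 50 mm, to the left of the gauge; point at its middle, half-way up.
Not all that is in view belongs to the job. Leave any brown or pink look-alike of the part that bears hub_c_mid alone.

How it is judged (in metres and radians):
On the way, in this order (a step that is already met when the one before it is completed fails the run):
1. the matching hub is fully home on the working shaft, latch still open (((horizontal distance between shaft_a and station below 0.02 m and x of hub_a_mid in the frame of shaft_a between 0.02 and 0.028 m and y of hub_a_mid in the frame of shaft_a between -0.004 and 0.004 m and z of hub_a_mid in the frame of shaft_a below 0.004 m and angle between hub_a_mid's own z axis and vertical below 0.08 rad) or (horizontal distance between shaft_b and station below 0.02 m and x of hub_b_mid in the frame of shaft_b between 0.02 and 0.028 m and y of hub_b_mid in the frame of shaft_b between -0.004 and 0.004 m and z of hub_b_mid in the frame of shaft_b below 0.004 m and angle between hub_b_mid's own z axis and vertical below 0.08 rad) or (horizontal distance between shaft_c and station below 0.02 m and x of hub_c_mid in the frame of shaft_c between 0.02 and 0.028 m and y of hub_c_mid in the frame of shaft_c between -0.004 and 0.004 m and z of hub_c_mid in the frame of shaft_c below 0.004 m and angle between hub_c_mid's own z axis and vertical below 0.08 rad)) and value of joint lock below 0.4 rad), for 0.2 s.
2. the handle has turned the bolt to its stop, with the hub home (((horizontal distance between shaft_a and station below 0.02 m and x of hub_a_mid in the frame of shaft_a between 0.02 and 0.028 m and y of hub_a_mid in the frame of shaft_a between -0.004 and 0.004 m and z of hub_a_mid in the frame of shaft_a below 0.004 m and angle between hub_a_mid's own z axis and vertical below 0.08 rad) or (horizontal distance between shaft_b and station below 0.02 m and x of hub_b_mid in the frame of shaft_b between 0.02 and 0.028 m and y of hub_b_mid in the frame of shaft_b between -0.004 and 0.004 m and z of hub_b_mid in the frame of shaft_b below 0.004 m and angle between hub_b_mid's own z axis and vertical below 0.08 rad) or (horizontal distance between shaft_c and station below 0.02 m and x of hub_c_mid in the frame of shaft_c between 0.02 and 0.028 m and y of hub_c_mid in the frame of shaft_c between -0.004 and 0.004 m and z of hub_c_mid in the frame of shaft_c below 0.004 m and angle between hub_c_mid's own z axis and vertical below 0.08 rad)) and value of joint lock above 0.74 rad), for 0.05 s.
3. the handle's joint has given, with the bolt at its stop and the hub home (all of step 2 and value of joint click above 0.1 rad), for 0.1 s.
At the end, for the whole second after the job is handed in: The hub matching the head at the station stands within 3 mm of the shoulder, within 4 mm of the shaft's line and upright; the other two hubs stand upright in the lane; the bolt is past 0.74 rad; the handle's knuckle is folded between 0.10 and 0.45 rad; the hubs are at rest (((horizontal distance between shaft_a and station below 0.02 m and x of hub_a_mid in the frame of shaft_a between 0.02 and 0.028 m and y of hub_a_mid in the frame of shaft_a between -0.004 and 0.004 m and z of hub_a_mid in the frame of shaft_a below 0.004 m and angle between each of hub_a_mid, hub_b_mid, hub_c_mid's own z axis and vertical below 0.08 rad and x of hub_b_mid in the frame of gauge between 0.06 and 0.08 m and z of each of hub_b_mid, hub_c_mid in the frame of gauge below 0.052 m and y of hub_b_mid in the frame of gauge between -0.2 and 0.27 m and x of hub_c_mid in the frame of gauge between 0.06 and 0.08 m and y of hub_c_mid in the frame of gauge between -0.2 and 0.27 m) or (horizontal distance between shaft_b and station below 0.02 m and x of hub_b_mid in the frame of shaft_b between 0.02 and 0.028 m and y of hub_b_mid in the frame of shaft_b between -0.004 and 0.004 m and z of hub_b_mid in the frame of shaft_b below 0.004 m and angle between each of hub_b_mid, hub_a_mid, hub_c_mid's own z axis and vertical below 0.08 rad and x of hub_a_mid in the frame of gauge between 0.06 and 0.08 m and z of each of hub_a_mid, hub_c_mid in the frame of gauge below 0.052 m and y of hub_a_mid in the frame of gauge between -0.2 and 0.27 m and x of hub_c_mid in the frame of gauge between 0.06 and 0.08 m and y of hub_c_mid in the frame of gauge between -0.2 and 0.27 m) or (horizontal distance between shaft_c and station below 0.02 m and x of hub_c_mid in the frame of shaft_c between 0.02 and 0.028 m and y of hub_c_mid in the frame of shaft_c between -0.004 and 0.004 m and z of hub_c_mid in the frame of shaft_c below 0.004 m and angle between each of hub_c_mid, hub_a_mid, hub_b_mid's own z axis and vertical below 0.08 rad and x of hub_a_mid in the frame of gauge between 0.06 and 0.08 m and z of each of hub_a_mid, hub_b_mid in the frame of gauge below 0.052 m and y of hub_a_mid in the frame of gauge between -0.2 and 0.27 m and x of hub_b_mid in the frame of gauge between 0.06 and 0.08 m and y of hub_b_mid in the frame of gauge between -0.2 and 0.27 m)) and value of joint lock above 0.74 rad and value of joint click between 0.1 and 0.45 rad and linear speed of each of hub_a, hub_b, hub_c below 0.02 m/s); the robot touches nothing.
It fails at once if a hub that does not match is pulled out of the lane towards the shafts ((not (horizontal distance between shaft_a and station below 0.02 m) and x of hub_a_mid in the frame of gauge below 0.045 m) or (not (horizontal distance between shaft_b and station below 0.02 m) and x of hub_b_mid in the frame of gauge below 0.045 m) or (not (horizontal distance between shaft_c and station below 0.02 m) and x of hub_c_mid in the frame of gauge below 0.045 m)).
It fails at once if the handle is folded right over (beyond 0.45 rad) (value of joint click above 0.45 rad).
It fails at once if a bystander is moved more than 30 mm (distance of any of spool_mid, pliers_mid, parts_box_mid from where it was at the start of the episode above 0.03 m).
It also fails if it takes over 61 s, if anything falls off the work surface, if the arm or the gripper's body presses on something with over 40 N, if the wrist force passes 120 N, or if a joint passes its speed limit or range.

## Working session

There is one attempt and no reset: what is moved stays moved. The work goes in short steps, Python scripts to look and compute and a shell command to move; the robot and the scene stay as the last step left them, time stands still between calls to the robot, and variables do not carry over. Pictures are saved under pics/ and viewed, at most 10 in all, crops included, and the job is handed in when it is done.

```bash
ls; mkdir -p pics; python3 - <<'E'
from workcell import telemetry, eyes, bot
import cv2, numpy as np
s=telemetry.read_state(); print(s)
print(bot.pinch_z)
for n in ("scene","top"):
    p,d=eyes.grab_frame(n); cv2.imwrite(f"pics/{n}0.png",p[:,:,::-1]); np.save(f"pics/{n}0.npy",d)
    c=eyes.get_calibration(n); print(n,np.round(c["mtx"],1).tolist(),np.round(c["extrinsics"],3).tolist())
E
```

```text
pics
{'clock': 0.0, 'joints': array([-1.37961788,  0.43522145,  0.02498624,  1.57408249, -0.01158666,
        1.13399467, -0.07509713]), 'qd': array([ 0.0008527 , -0.00029839,  0.00100946,  0.00040861,  0.00095544,
       -0.00187413, -0.00077464]), 'joint_efforts': array([-4.41566490e-04, -6.70468926e+01,  1.02505323e+00, -3.16209877e+01,
        1.57406362e-02,  1.24153483e-02,  2.51432901e-06]), 'ee_pos': array([180.90351938, 597.72875423, 230.53272917]), 'tool_rot': array([ 1.46397713e-01,  9.89225505e-01, -7.79811980e-04, -3.48013127e-05]), 'wrist_force': array([-0.18929442,  0.27230349, -0.02455139]), 'wrist_torque': array([0.02642661, 0.00392647, 0.01652049]), 'gripper_force': 0.0, 'finger_gap': 85.35120411794192}
-18.700000000000003
scene [[396.1, 0.0, 276.1], [0.0, 396.1, 208.5], [0.0, 0.0, 1.0]] [[0.637, 0.771, -0.016, -385.558], [0.553, -0.472, -0.687, -255.52], [-0.537, 0.429, -0.727, 1342.782], [0.0, 0.0, 0.0, 1.0]]
top [[445.3, 0.0, 284.0], [0.0, 445.3, 205.4], [0.0, 0.0, 1.0]] [[-0.053, -0.999, -0.004, 38.609], [-0.978, 0.052, -0.203, 579.922], [0.203, -0.007, -0.979, 1090.385], [0.0, 0.0, 0.0, 1.0]]
```

View pics/top0.png

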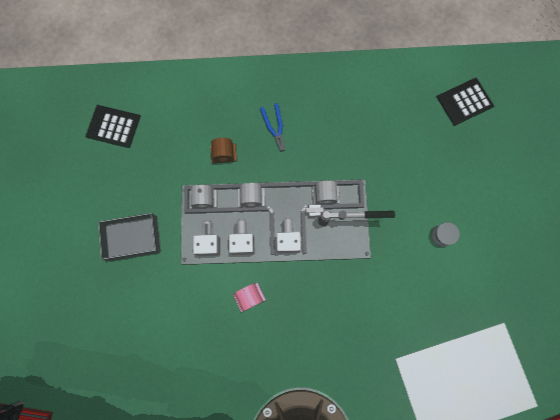

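View pics/scene0.png

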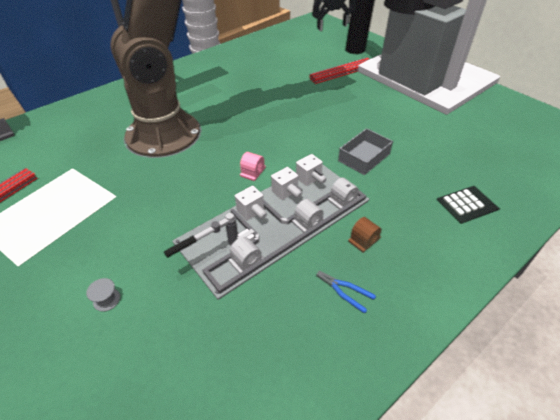

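The top view shows the plate at about (183..369, 181..264), with hubs near (202,195), (251,195) and (326,192), and the working head at (289,240). The scene view sees the bores from the far side, so I'll enlarge those parts.

```bash
python3 - <<'E'
import cv2, numpy as np
s=cv2.imread("pics/scene0.png"); t=cv2.imread("pics/top0.png")
a=cv2.resize(s[150:290,165:375],(800,533),interpolation=cv2.INTER_CUBIC)
cv2.imwrite("pics/crop_s.png",a)
b=cv2.resize(t[170:275,175:405],None,fx=3.4,fy=3.4,interpolation=cv2.INTER_CUBIC)
cv2.imwrite("pics/crop_t.png",b)
E
```

```text
(no output)
```

View pics/crop_s.png

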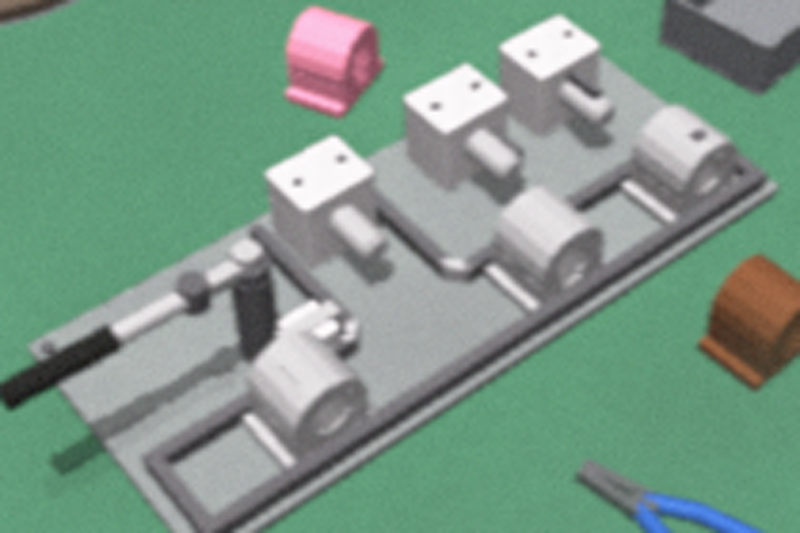

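View pics/crop_t.png

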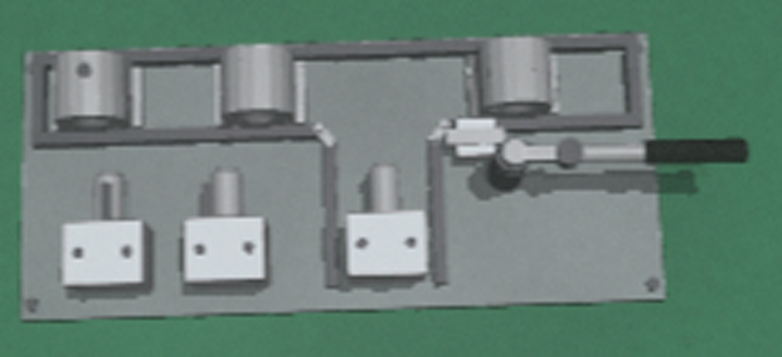

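Left-hand head and hub are type a: the key and the set screw face up at crop (85,70) and (105,185). The working head is b or c, and its key needs a close view. I'll locate the gauge first.

```bash
cat > h.py <<'E'
import numpy as np, cv2
from workcell import telemetry, eyes, bot
from scipy.spatial.transform import Rotation as R
def ray(uv,c,z):
    uv=np.atleast_2d(np.asarray(uv,float)); E=np.array(c["extrinsics"]);K=np.array(c["mtx"])
    d=(E[:3,:3].T@np.linalg.inv(K)@np.c_[uv,np.ones(len(uv))].T).T; o=-E[:3,:3].T@E[:3,3]
    return o+d*((z-o[2])/d[:,2])[:,None]
def proj(P,c):
    P=np.atleast_2d(P);E=np.array(c["extrinsics"]);q=P@E[:3,:3].T+E[:3,3];q=q@np.array(c["mtx"]).T
    return q[:,:2]/q[:,2:]
def cloud(d,c):
    v,u=np.indices(d.shape);E=np.array(c["extrinsics"]);K=np.array(c["mtx"])
    p=np.stack([(u-K[0,2])/K[0,0]*d,(v-K[1,2])/K[1,1]*d,d],-1)
    return (p-E[:3,3])@E[:3,:3]
E
python3 - <<'E'
from h import *
for n in ("top","scene"):
    im=cv2.imread(f"pics/{n}0.png");c=eyes.get_calibration(n);d=np.load(f"pics/{n}0.npy");W=cloud(d,c)
    hsv=cv2.cvtColor(im,cv2.COLOR_BGR2HSV)
    m=((hsv[...,1]<60)&(d>0)&(W[...,2]>2)&(W[...,2]<130)).astype(np.uint8)
    m=cv2.morphologyEx(m,cv2.MORPH_OPEN,np.ones((5,5)))
    k,l,st,ce=cv2.connectedComponentsWithStats(m)
    roi=(W[...,0]>200)&(W[...,0]<900)&(abs(W[...,1])<400)
    best=max(range(1,k),key=lambda i:((l==i)&roi).sum())
    mm=l==best
    print(n,st[best])
    # plate top band
    pl=mm&(W[...,2]>6)&(W[...,2]<30)
    P=W[pl]; print("z median",np.median(P[P[:,2]<15][:,2]))
    r=cv2.minAreaRect(P[:,:2].astype(np.float32)); print(r); print(cv2.boxPoints(r).round(1).tolist())
    cs,_=cv2.findContours(mm.astype(np.uint8),cv2.RETR_EXTERNAL,cv2.CHAIN_APPROX_NONE)
    pts=ray(max(cs,key=len)[:,0],c,10)[:,:2].astype(np.float32)
    print(cv2.minAreaRect(pts))
E
```

```text
top [  181   180   191    84 14671]
z median 10.4649359402251
((551.415771484375, 36.41290283203125), (499.21051025390625, 215.72584533691406), 88.91297149658203)
[[438.79998779296875, -211.10000610351562], [654.5, -215.1999969482422], [664.0, 283.8999938964844], [448.29998779296875, 288.0]]
((550.9586791992188, 30.445999145507812), (510.24395751953125, 215.0262908935547), 88.86978912353516)
scene [  168   155   200   143 12329]
z median 9.888555055319618
((554.54052734375, 38.04734802246094), (499.56793212890625, 217.73521423339844), 88.65303039550781)
[[439.79998779296875, -209.10000610351562], [657.5, -214.1999969482422], [669.2000122070312, 285.20001220703125], [451.6000061035156, 290.29998779296875]]
((538.6558227539062, 29.527679443359375), (535.2658081054688, 253.16685485839844), 88.7853775024414)
```

```bash
cat >> h.py <<'E'
G0=np.array([546.8,2.1,0]); YAW=np.deg2rad(-1.15)
GR=R.from_euler('z',YAW)
def g2w(p): return G0+GR.apply(p)
def w2g(p): return GR.inv().apply(np.asarray(p)-G0)
def rows(target,yawdeg=None):
    """tool-frame shift to TCP gauge target; turn so tool y = gauge y"""
    s=telemetry.read_state(); T=R.from_quat(s["tool_rot"])
    dl=T.inv().apply(g2w(target)-s["ee_pos"])
    y=T.apply([0,1,0]); y=w2g(y+G0); ang=np.degrees(np.arctan2(-y[0],y[1]))
    print("t",round(s["clock"],2),"gauge tcp",w2g(s["ee_pos"]).round(1),"shift",dl.round(1),"tool y yaw vs gauge y (ccw world +)",round(ang,2),"F",s["wrist_force"].round(1),"gap",round(s["finger_gap"],1),"grip",round(s["gripper_force"],1))
E
python3 - <<'E'
from h import *
c=eyes.get_calibration("wrist");E=np.array(c["extrinsics"]);s=telemetry.read_state()
T=R.from_quat(s["tool_rot"]); o=-E[:3,:3].T@E[:3,3]
print(np.round(c["mtx"],1).tolist()); print("cam in tool",T.inv().apply(o-s["ee_pos"]),"axis in tool",T.inv().apply(E[2,:3]))
print(T.as_matrix().round(3).tolist())
rows([40,20,250])
E
```

```text
[[369.0, 0.0, 278.4], [0.0, 369.0, 213.2], [0.0, 0.0, 1.0]]
cam in tool [  72.53589048    0.43251517 -142.97763524] axis in tool [-2.88189462e-01 -4.64767238e-04  9.57573297e-01]
[[-0.957, 0.29, -0.0], [0.29, 0.957, -0.001], [-0.0, -0.001, -1.0]]
t 0.1 gauge tcp [-377.8  588.2  230.6] shift [-555.9 -434.1  -18.7] tool y yaw vs gauge y (ccw world +) -15.69 F [ 0.  -0.3 -0.9] gap 85.2 grip 0.0
```

```bash

python3 -m creep '[-30.5,-24,-1,0,-30.5,-24,-1,0,-30.5,-24,-1,0,-30.5,-24,-1,0,-30.5,-24,-1,0]' - | tail -3
python3 -m creep '[-30.5,-24,-1,0,-30.5,-24,-1,0,-30.5,-24,-1,0,-30.5,-24,-1,0,-30.5,-24,-1,0]' >/dev/null
python3 -m creep '[-30.5,-24,-1,0,-30.5,-24,-1,0,-30.5,-24,-1,0,-30.5,-24,-1,0,-30.5,-24,-1,0]' >/dev/null
python3 -m creep '[-30.5,-24,-1,0,-30.5,-24,-1,0,0,0,0,-5.2,0,0,0,-5.2,0,0,0,-5.2]'
python3 -m creep '[0,0,0,0,0,0,0,0]'
python3 - <<'E'
from h import *
rows([40,20,250])
c=eyes.get_calibration("wrist");p,d=eyes.grab_frame("wrist");cv2.imwrite("pics/w1.png",p[:,:,::-1]);np.save("pics/w1.npy",d)
np.save("pics/w1E.npy",c["extrinsics"])
E
```

```text
wrist_force: [0.5, -0.0, 0.2]
finger_gap: 85.4
gripper_force: 0.0
clock: 1.77
ee_pos: [559.1, 56.5, 247.7]
tool_rot: [0.01, 1.0, -0.0, -0.001]
wrist_force: [-0.1, 0.7, 0.1]
finger_gap: 85.3
gripper_force: 0.0
clock: 1.93
ee_pos: [558.9, 57.4, 248.0]
tool_rot: [0.012, 1.0, 0.0, -0.0]
wrist_force: [-0.9, 0.1, 0.2]
finger_gap: 85.6
gripper_force: 0.0
t 1.93 gauge tcp [ 11.   55.6 248. ] shift [-29.2 -35.4  -2. ] tool y yaw vs gauge y (ccw world +) -0.25 F [-0.9  0.1  0.2] gap 85.6 grip 0.0
```

View pics/w1.png

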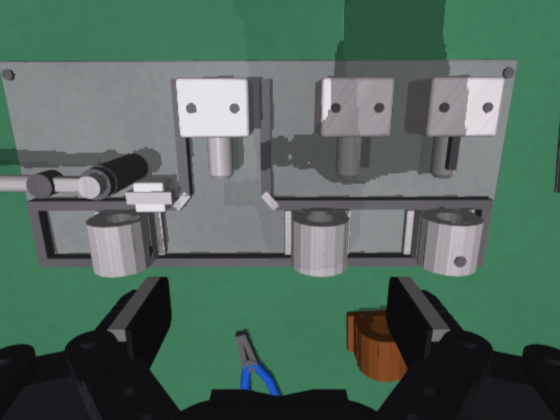

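Image up is towards the robot and right is gauge +y. The working head is at (213,107), its shaft at (220,155), and the hubs at (118,240), (320,240) and (452,240). I'll zoom on the shafts and hubs.

```bash
python3 - <<'E'
import cv2, numpy as np
i=cv2.imread("pics/w1.png")
f=lambda a,b,c,d:cv2.resize(cv2.convertScaleAbs(i[a:b,c:d],alpha=1.5),(390,290),interpolation=cv2.INTER_CUBIC)
m=np.vstack([np.hstack([f(125,185,180,260),f(125,185,308,388)]),np.hstack([f(203,279,73,175),f(203,279,272,374)])])
cv2.imwrite("pics/w1z.png",m)
E
```

```text
(no output)
```

View pics/w1z.png

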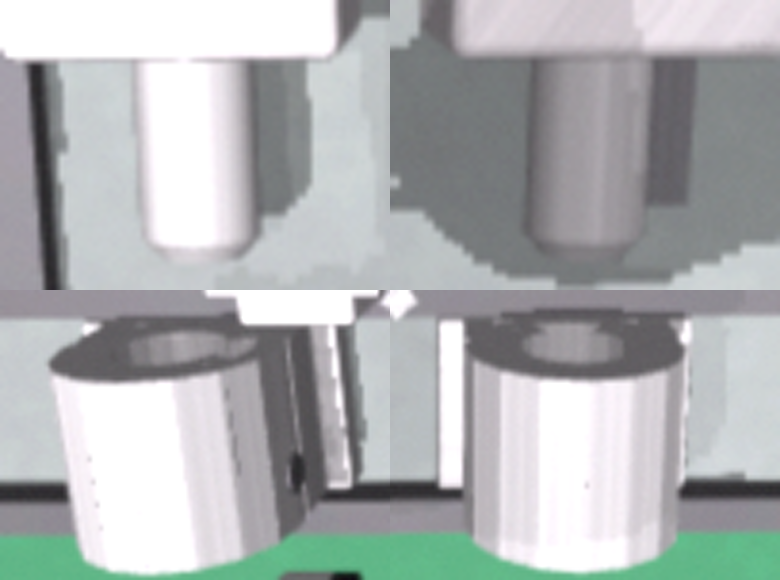

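```bash
python3 - <<'E'
from h import *
d=np.load("pics/w1.npy");c={"mtx":eyes.get_calibration("wrist")["mtx"],"extrinsics":np.load("pics/w1E.npy")}
W=cloud(d,c);G=w2g(W.reshape(-1,3)).reshape(W.shape)
for r in (145,155):
    for a,b in ((206,244),(332,372),(428,466)): print(r,a,G[r,a:b,2].round().astype(int).tolist(), "y0",G[r,a,1].round(),"x",G[r,a,0].round())
m=(G[...,2]>35)
for a,b in ((80,170),(285,360),(410,495)):
    g=G[205:280,a:b].reshape(-1,3);g=g[g[:,2]>62];print("hub top x,y ranges",np.percentile(g,[2,50,98],axis=0).round(1).tolist())
for a,b in ((170,255),(315,400),(425,505)):
    g=G[70:140,a:b].reshape(-1,3);g=g[(abs(g[:,2]-72)<4)];print("block x,y",np.percentile(g,[1,50,99],axis=0).round(1).tolist())
i=cv2.imread("pics/w1.png").astype(int).sum(2)
g=G[20:270,10:520].reshape(-1,3);print("plate z",np.median(g[(g[:,2]<16)&(g[:,2]>4)][:,2]))
E
```

```text
145 206 [11, 47, 52, 53, 53, 54, 55, 55, 56, 58, 55, 53, 56, 55, 55, 54, 54, 55, 54, 53, 52, 54, 51, 51, 50, 47, 9, 10, 9, 9, 11, 10, 11, 11, 8, 10, 11, 10] y0 -18.0 x -20.0
145 332 [10, 10, 11, 11, 10, 46, 48, 51, 51, 52, 53, 53, 56, 56, 55, 55, 56, 56, 56, 55, 56, 57, 55, 56, 55, 55, 53, 52, 51, 48, 47, 49, 47, 49, 49, 47, 48, 48, 48, 11] y0 110.0 x -20.0
145 428 [11, 10, 10, 10, 9, 44, 45, 47, 50, 49, 50, 52, 52, 52, 54, 54, 55, 56, 55, 54, 391, 59, 60, 64, 64, 63, 63, 64, 63, 64, 65, 63, 10, 10, 10, 11, 10, 11] y0 208.0 x -19.0
155 206 [9, 10, 51, 50, 54, 55, 54, 55, 55, 55, 55, 55, 56, 56, 55, 56, 56, 55, 56, 55, 53, 54, 391, 51, 50, 49, 45, 11, 11, 11, 11, 9, 11, 10, 10, 11, 10, 10] y0 -19.0 x -10.0
155 332 [10, 11, 10, 10, 44, 47, 50, 49, 52, 53, 53, 55, 54, 55, 56, 55, 57, 56, 56, 55, 56, 56, 54, 55, 55, 53, 53, 52, 50, 47, 49, 46, 48, 48, 48, 48, 48, 48, 10, 9] y0 111.0 x -9.0
155 428 [9, 10, 10, 41, 43, 47, 48, 49, 49, 50, 50, 52, 54, 53, 54, 55, 55, 56, 57, 56, 60, 62, 64, 63, 63, 64, 63, 63, 63, 63, 11, 11, 9, 10, 10, 9, 11, 10] y0 210.0 x -9.0
hub top x,y ranges [[0.9, -122.3, 62.5], [69.0, -97.9, 70.6], [95.8, 11.6, 266.9]]
hub top x,y ranges [[47.0, 75.1, 62.7], [69.8, 95.1, 70.4], [96.2, 117.0, 73.6]]
hub top x,y ranges [[46.8, 203.0, 62.6], [69.9, 220.1, 70.3], [96.0, 244.4, 74.3]]
block x,y [[-80.8, -27.7, 69.5], [-58.0, 1.6, 72.4], [-33.4, 30.6, 74.4]]
block x,y [[-80.2, 91.3, 69.9], [-57.6, 120.3, 72.3], [-33.8, 149.7, 74.5]]
block x,y [[-80.6, 181.1, 69.0], [-57.9, 209.5, 72.3], [-33.4, 239.5, 74.5]]
plate z 10.50790250042777
```

The depth settles it. The middle spare has a ledge at z 48 on the +y side, so it is head b, and the far one is head a. The working head is therefore **c**. Its match is the middle hub, with no set screw, centre at gauge (70, 95). I'll go down on it and grip across the barrel.

```bash

python3 -m creep '[-30,20,0,-0.25,-29,20,0,0,0,0,40,0,0,0,40,0,0,0,40,0]' 100 30 >/dev/null
python3 -m creep '[0,0,25,0,0,0,25,0,0,0,0,0,0,0,0,0]' 
python3 - <<'E'
from h import *
rows([70.5,95.3,22])
E
```

```text
clock: 2.73
ee_pos: [618.0, 96.4, 77.6]
tool_rot: [0.009, 1.0, -0.0, -0.001]
wrist_force: [0.8, -0.4, 1.1]
finger_gap: 85.3
gripper_force: 0.0
t 2.73 gauge tcp [69.3 95.7 77.6] shift [-1.3 -0.4 55.6] tool y yaw vs gauge y (ccw world +) 0.09 F [ 0.8 -0.4  1.1] gap 85.3 grip 0.0
```

```bash

python3 -m creep '[-1,0,20,0,0,0,20,0,0,0,15,0,0,0,0,0,0,0,0,0]' 
python3 -m creep '[0,0,0,0,0,0,0,0,0,0,0,0,0,0,0,0,0,0,0,0]' 0 30
python3 -m creep '[0,0,0,0,0,0,0,0,0,0,0,0]'
python3 - <<'E'
from h import *
rows([70.5,0,22])
E
```

```text
clock: 3.15
ee_pos: [620.7, 96.5, 24.9]
tool_rot: [0.009, 1.0, 0.0, 0.001]
wrist_force: [0.7, 0.3, 0.4]
finger_gap: 85.6
gripper_force: 0.0
clock: 3.57
ee_pos: [621.1, 96.7, 25.3]
tool_rot: [0.009, 1.0, 0.0, 0.001]
wrist_force: [-2.0, -0.3, 8.9]
finger_gap: 56.1
gripper_force: 30.5
clock: 3.82
ee_pos: [621.1, 96.7, 25.3]
tool_rot: [0.009, 1.0, 0.0, 0.001]
wrist_force: [-2.4, 0.3, 8.3]
finger_gap: 56.0
gripper_force: 30.5
t 3.82 gauge tcp [72.4 96.  25.3] shift [  2.1 -96.    3.2] tool y yaw vs gauge y (ccw world +) 0.15 F [-2.4  0.3  8.3] gap 56.0 grip 30.5
```

```bash

python3 -m creep '[0,-12,0,0,0,-16,0,0,0,-16,0,0,0,-16,0,0,0,-16,0,0]' 
python3 -m creep '[0,-12,0,0,0,-7,0,0,0,0,0,0,0,0,0,0]'
python3 - <<'E'
from h import *
rows([72,0.7,22])
p,d=eyes.grab_frame("top");cv2.imwrite("pics/t2.png",p[:,:,::-1]);np.save("pics/t2.npy",d)
W=cloud(d,eyes.get_calibration("top"));G=w2g(W.reshape(-1,3)).reshape(W.shape)
m=(abs(G[...,2]-72)<4)&(G[...,0]>-85)&(G[...,0]<-30)
for lo,hi in((-40,45),(80,160),(170,250)):
    g=G[m&(G[...,1]>lo)&(G[...,1]<hi)];print(np.percentile(g,[1,99],axis=0).round(1).tolist())
E
```

```text
clock: 4.23
ee_pos: [620.3, 22.1, 25.4]
tool_rot: [0.008, 1.0, 0.001, 0.002]
wrist_force: [1.0, 5.7, 6.6]
finger_gap: 56.6
gripper_force: 30.5
clock: 4.57
ee_pos: [619.8, -0.1, 25.3]
tool_rot: [0.009, 1.0, -0.0, 0.002]
wrist_force: [-0.5, -4.0, 6.9]
finger_gap: 55.6
gripper_force: 31.1
t 4.57 gauge tcp [73.1 -0.8 25.3] shift [1.1 1.5 3.3] tool y yaw vs gauge y (ccw world +) 0.07 F [-0.5 -4.   6.9] gap 55.6 grip 31.1Traceback (most recent call last):
  File "<stdin>", line 7, in <module>
    return _quantile_unchecked(
        a, q, axis, out, overwrite_input, method, keepdims, weights)
    return _ureduce(a,
                    func=_quantile_ureduce_func,
    ...<5 lines>...
                    overwrite_input=overwrite_input,
                    method=method)
    r = func(a, **kwargs)
    result = _quantile(arr,
                       quantiles=q,
    ...<2 lines>...
                       out=out,
                       weights=wgt)
    slices_having_nans = np.isnan(arr[-1, ...])
                                  ~~~^^^^^^^^^
IndexError: index -1 is out of bounds for axis 0 with size 0
```

```bash

python3 -m creep '[0,1.5,0,0,8,0,0,0,9,0,0,0,9,0,0,0,0,0,0,0]' 
python3 -m creep '[5,0,0,0,5,0,0,0,5,0,0,0,0,0,0,0]' 
python3 - <<'E'
from h import *
rows([-8,0.7,25])
p,d=eyes.grab_frame("wrist");cv2.imwrite("pics/w3.png",p[:,:,::-1])
E
```

```text
clock: 5.03
ee_pos: [593.3, 3.3, 25.3]
tool_rot: [0.009, 1.0, 0.0, 0.002]
wrist_force: [0.6, -1.5, 9.1]
finger_gap: 55.8
gripper_force: 32.9
clock: 5.37
ee_pos: [579.1, 3.6, 25.3]
tool_rot: [0.009, 1.0, 0.0, 0.003]
wrist_force: [2.7, -0.7, 7.9]
finger_gap: 55.9
gripper_force: 32.8
t 5.37 gauge tcp [32.3  2.1 25.3] shift [40.3 -1.3  0.1] tool y yaw vs gauge y (ccw world +) 0.16 F [ 2.7 -0.7  7.9] gap 55.9 grip 32.8
```

View pics/w3.png

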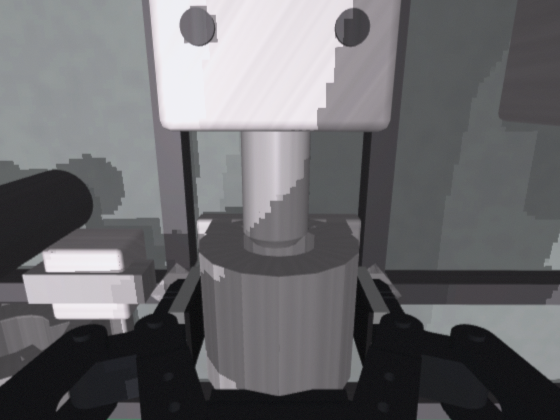

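The shaft (242..309) enters the bore about centred on the barrel (200..358), with the hub about 1 mm to +y. I'll continue drawing it in.

```bash

python3 -m creep '[4,-1,0,0,6,0,0,0,6,0,0,0,6,0,0,0,0,0,0,0]' 
python3 -m creep '[4,0,0,0,4,0,0,0,4,0,0,0,0,0,0,0]' 
python3 - <<'E'
from h import *
rows([-8,0.7,25])
E
```

```text
clock: 5.83
ee_pos: [557.1, 3.3, 25.3]
tool_rot: [0.009, 1.0, 0.0, 0.003]
wrist_force: [1.2, -0.6, 9.2]
finger_gap: 55.6
gripper_force: 32.8
clock: 6.17
ee_pos: [545.6, 3.5, 25.3]
tool_rot: [0.009, 1.0, 0.0, 0.003]
wrist_force: [3.6, -1.0, 8.4]
finger_gap: 55.7
gripper_force: 32.8
t 6.17 gauge tcp [-1.2  1.4 25.3] shift [ 6.8 -0.7  0.3] tool y yaw vs gauge y (ccw world +) 0.17 F [ 3.6 -1.   8.4] gap 55.7 grip 32.8
```

```bash

for i in 1; do python3 -m creep '[2,0,0,0,2,0,0,0,0,0,0,0]'; done
python3 -m creep '[2,0,0,0,0,0,0,0]'
python3 -m creep '[2,0,0,0,0,0,0,0]'
python3 -m creep '[1,0,0,0,0,0,0,0]'
python3 - <<'E'
from h import *
rows([-8,0.7,25])
E
```

```text
clock: 6.42
ee_pos: [542.0, 3.6, 25.3]
tool_rot: [0.009, 1.0, 0.0, 0.003]
wrist_force: [4.4, 0.4, 7.5]
finger_gap: 55.7
gripper_force: 32.6
clock: 6.58
ee_pos: [540.2, 3.6, 25.3]
tool_rot: [0.009, 1.0, 0.0, 0.003]
wrist_force: [5.3, -0.4, 6.8]
finger_gap: 55.7
gripper_force: 32.6
clock: 6.75
ee_pos: [539.0, 3.6, 25.3]
tool_rot: [0.009, 1.0, 0.0, 0.004]
wrist_force: [8.2, -0.3, 4.1]
finger_gap: 55.8
gripper_force: 33.3
clock: 6.92
ee_pos: [539.0, 3.6, 25.4]
tool_rot: [0.009, 1.0, 0.0, 0.005]
wrist_force: [11.5, -0.3, 0.2]
finger_gap: 56.0
gripper_force: 33.0
t 6.92 gauge tcp [-7.8  1.3 25.4] shift [ 0.2 -0.6  0.4] tool y yaw vs gauge y (ccw world +) 0.14 F [11.5 -0.3  0.2] gap 56.0 grip 33.0
```

```bash

python3 -m creep '[2,0,0,0,0,0,0,0]'
python3 -m creep '[0,0,0,0,0,0,0,0,0,0,0,0,0,0,0,0,0,0,0,0]' 95
python3 -m creep '[-1,0,-20,0,0,0,-40,0,0,0,-40,0,0,0,-40,0,0,0,0,0]'
python3 - <<'E'
from h import *
rows([-8,0.7,180])
c=eyes.get_calibration("wrist");p,d=eyes.grab_frame("wrist");cv2.imwrite("pics/w4.png",p[:,:,::-1])
G=w2g(cloud(d,c).reshape(-1,3)).reshape(420,560,3)
m=(abs(G[...,2]-72)<3)&(abs(G[...,1])<45)
g=G[m&(G[...,0]<-36)];print("block",np.percentile(g,[1,99],axis=0).round(1).tolist())
g=G[(G[...,2]>60)&(G[...,2]<76)&(abs(G[...,1])<45)&(G[...,0]>-28)&(G[...,0]<50)];print("hub",np.percentile(g,[1,99],axis=0).round(1).tolist())
g=G[(G[...,2]>82)&(G[...,2]<125)&(G[...,1]<-60)]; print("handle n",len(g)); 
for y in range(-280,-60,15):
    q=g[abs(g[:,1]-y)<7]
    if len(q)>5: print(y,np.percentile(q[:,0],[2,50,98]).round(1),np.percentile(q[:,2],95).round(1))
E
```

```text
clock: 7.08
ee_pos: [539.0, 3.6, 25.4]
tool_rot: [0.009, 1.0, 0.0, 0.007]
wrist_force: [17.4, -0.6, -8.3]
finger_gap: 56.0
gripper_force: 35.5
clock: 7.5
ee_pos: [531.6, 3.4, 23.3]
tool_rot: [0.009, 1.0, 0.0, -0.0]
wrist_force: [0.2, 0.0, -0.8]
finger_gap: 81.4
gripper_force: 0.0
clock: 7.92
ee_pos: [537.0, 3.2, 170.5]
tool_rot: [0.009, 1.0, 0.001, 0.005]
wrist_force: [0.3, 0.2, 0.5]
finger_gap: 80.9
gripper_force: 0.0
t 7.92 gauge tcp [ -9.8   0.9 170.5] shift [-1.9 -0.2 -9.5] tool y yaw vs gauge y (ccw world +) 0.13 F [0.3 0.2 0.5] gap 80.9 grip 0.0
block [[-80.7, -28.1, 70.0], [-36.6, 30.1, 74.3]]
hub [[-27.6, -21.4, 60.5], [16.6, 24.1, 73.8]]
handle n 4696
-175 [-6.4 -2.9  6.9] 102.8
-160 [-6.1 -1.5  6.4] 103.0
-145 [-6.2 -1.1  7.9] 106.1
-130 [-8.7 -2.8 10. ] 106.3
-115 [-4.7 -0.9  6.4] 102.4
-100 [-11.6  -3.    9.8] 108.2
-85 [-10.9  -1.5  12.4] 108.0
```

View pics/w4.png

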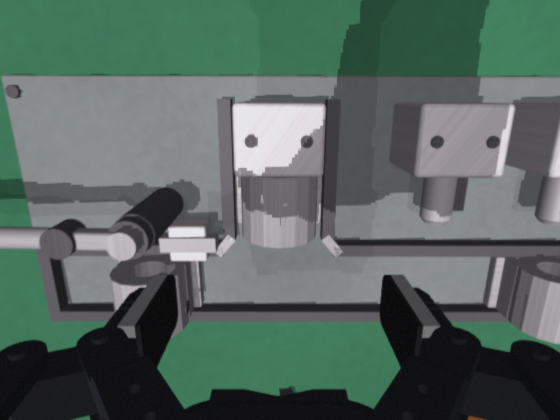

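The hub's far face is at x about 15..16, against the block, so it is home. The handle is straight at lock about 0.02 and z 95. Now I'll shut the fingers and go behind the grip on its +x side.

```bash

python3 -m creep '[-9,-37.5,0,0,-9,-37.5,0,0,-9,-37.5,0,0,-9,-37.5,0,0,-9,-37.5,0,0]' 0 >/dev/null
python3 -m creep '[-9,-37.5,0,0,0,0,0,0,0,0,0,0]' 
python3 - <<'E'
from h import *
rows([45,-225,80]); print(telemetry.read_state()["joints"].round(2))
c=eyes.get_calibration("wrist");p,d=eyes.grab_frame("wrist");cv2.imwrite("pics/w5.png",p[:,:,::-1])
G=w2g(cloud(d,c).reshape(-1,3)).reshape(420,560,3)
g=G[(G[...,2]>82)&(G[...,2]<115)&(G[...,1]<-60)&(abs(G[...,0])<40)]; print("handle n",len(g)); 
for y in range(-285,-60,15):
    q=g[abs(g[:,1]-y)<7]
    if len(q)>5: print(y,np.percentile(q[:,0],[2,50,98]).round(1),np.percentile(q[:,2],95).round(1))
E
```

```text
clock: 8.63
ee_pos: [582.1, -225.6, 161.9]
tool_rot: [0.011, 1.0, -0.0, -0.001]
wrist_force: [-0.8, 0.8, -0.2]
finger_gap: -0.1
gripper_force: 0.0
t 8.63 gauge tcp [  39.9 -227.   161.9] shift [-5.3  2.1 81.9] tool y yaw vs gauge y (ccw world +) -0.12 F [-0.8  0.8 -0.2] gap -0.1 grip 0.0
[ 0.09  0.5   0.29  1.67 -0.16  0.99  1.98]
handle n 10340
-270 [-8.8 -2.6  6.1] 104.6
-255 [-9.4 -2.1  6.9] 104.9
-240 [-9.3 -2.   8. ] 104.7
-225 [-8.9 -1.6  7.6] 104.9
-210 [-8.7 -1.4  7.6] 104.8
-195 [-8.6 -1.2  8.5] 104.7
-180 [-6.5 -0.6  6.8] 103.0
-165 [-6.1 -0.5  6.7] 102.9
-150 [-5.9  0.   7.6] 104.2
-135 [-8.6 -0.5 10.2] 106.4
-120 [-4.6  0.7  7.1] 105.6
-105 [-10.2  -0.8  12.9] 107.7
-90 [-11.5  -0.2  14.1] 108.3
```

```bash

python3 -m creep '[0,2,27,0,0,0,27,0,0,0,27,0,0,0,0,0,0,0,0,0]' 
python3 -m creep '[6,0,0,0,6,0,0,0,4,0,0,0,0,0,0,0]' 
python3 -m creep '[2,0,0,0,0,0,0,0]' 
python3 - <<'E'
from h import *
rows([20,-225,80])
E
```

```text
clock: 9.1
ee_pos: [582.3, -218.5, 81.1]
tool_rot: [0.008, 1.0, 0.001, -0.002]
wrist_force: [-0.3, -1.0, 1.2]
finger_gap: 0.4
gripper_force: 0.0
clock: 9.43
ee_pos: [566.7, -220.7, 83.6]
tool_rot: [0.009, 1.0, -0.0, 0.001]
wrist_force: [-0.5, 0.7, 0.1]
finger_gap: 0.2
gripper_force: 0.0
clock: 9.6
ee_pos: [565.4, -220.4, 82.9]
tool_rot: [0.009, 1.0, -0.0, 0.0]
wrist_force: [-0.0, 0.4, 0.4]
finger_gap: 0.1
gripper_force: 0.0
t 9.6 gauge tcp [  23.  -222.1   82.9] shift [ 3.1 -2.9  2.9] tool y yaw vs gauge y (ccw world +) 0.15 F [-0.   0.4  0.4] gap 0.1 grip 0.0
```

```bash

python3 -m creep '[3,0,2,0,5,-1,0,2.86,6.4,-1,0,2.86,6.4,-1,0,2.86,0,0,0,0]' 
cat >> h.py <<'E'
def arm_state():
    s=telemetry.read_state();p=w2g(s["ee_pos"]);T=R.from_quat(s["tool_rot"]);b=np.array([-0.3,-95.0])
    r=p[:2]-b; tx=GR.inv().apply(T.apply([1,0,0]))[:2]; yaw=np.arctan2(-tx[1]*-1,-tx[0]) # cw turn of tool
    yaw=np.arctan2(tx[1],-tx[0])*-1 if False else np.arctan2(-tx[1],-tx[0])*1
    # assume finger touches at offset 20 perp: handle angle from TCP position
    rad=np.hypot(*r); bear=np.arctan2(-r[0],-r[1]); F=s["wrist_force"]
    print("t",round(s["clock"],2),"tcp",p.round(1),"rad",rad.round(1),"bearing",bear.round(3),"handle est",(bear+np.arcsin(20/rad)).round(3),"tool turn",yaw.round(3),"F",np.round(F,1),"|Fxy|",np.hypot(F[0],F[1]).round(1))
    # straight-handle estimate; folded: knuckle at lock .8
    k=b+40*np.array([-np.sin(.8),-np.cos(.8)]); q=p[:2]-k; rq=np.hypot(*q); print("   click est if lock .8:",(np.arctan2(-q[0],-q[1])+np.arcsin(20/rq)-.8).round(3))
E
python3 -c "
from h import *
arm_state()"
```

```text
clock: 10.02
ee_pos: [543.7, -221.8, 80.2]
tool_rot: [0.085, 0.996, 0.0, -0.0]
wrist_force: [-0.6, -0.0, 0.1]
finger_gap: 0.1
gripper_force: 0.0
t 10.02 tcp [   1.4 -223.9   80.2] rad 128.9 bearing -0.014 handle est 0.142 tool turn -0.15 F [-0.6 -0.   0.1] |Fxy| 0.6
   click est if lock .8: -0.902
```

```bash
cat >> h.py <<'E'
def handle(save=None):
    c=eyes.get_calibration("wrist");p,d=eyes.grab_frame("wrist")
    if save: cv2.imwrite(save,p[:,:,::-1])
    G=w2g(cloud(d,c).reshape(-1,3)).reshape(420,560,3); G=G-[-0.3+0.0,-95,0]
    r=np.hypot(G[...,0],G[...,1]); a=np.arctan2(-G[...,0],-G[...,1])
    ok=(d>0)&(G[...,2]>96)&(G[...,2]<110)&(G[...,1]<20)
    for lo,hi in((15,32),(50,85),(100,118),(140,165)):
        m=ok&(r>lo)&(r<hi); 
        if m.sum()>8:
            q=np.percentile(a[m],[2,50,98]); print("  r",lo,hi,"n",m.sum(),"angle",q.round(3))
E
python3 -c "
from h import *
handle('pics/w6.png')"
```

```text
r 15 32 n 247 angle [-0.11   0.114  0.312]
  r 50 85 n 3486 angle [0.039 0.157 0.237]
  r 100 118 n 2522 angle [0.018 0.155 0.215]
  r 140 165 n 3316 angle [0.047 0.157 0.197]
```

View pics/w6.png

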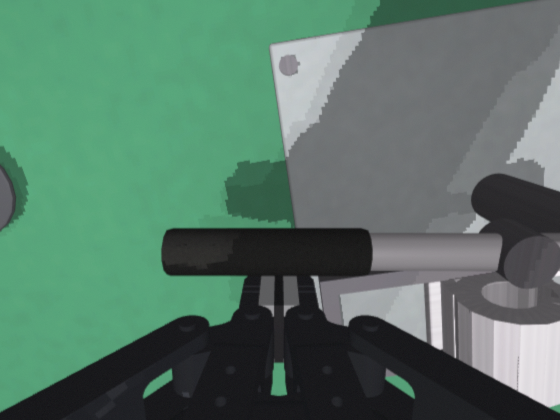

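The shut fingers bear on the middle of the grip, and the handle is at about 0.155 rad, parallel to the tool. I'll continue turning.

```bash

python3 -m creep '[6.4,-1,0,2.86,6.4,-1,0,2.86,6.4,-1,0,2.86,6.4,-1,0,2.86,6.4,-1,0,2.86]' >/dev/null
python3 -m creep '[6.4,-1,0,2.86,6.4,-1,0,2.86,6.4,-1,0,2.86,6.4,-1,0,2.86,0,0,0,0]' >/dev/null
python3 -c "
from h import *
arm_state();handle()"
```

```text
t 10.9 tcp [ -54.8 -212.6   80.3] rad 129.6 bearing 0.434 handle est 0.589 tool turn -0.596 F [ 0.7  0.1 -0.2] |Fxy| 0.7
   click est if lock .8: -0.304
  r 15 32 n 218 angle [0.352 0.539 0.786]
  r 50 85 n 3444 angle [0.496 0.612 0.691]
  r 100 118 n 2526 angle [0.467 0.604 0.665]
  r 140 165 n 3318 angle [0.493 0.604 0.645]
```

```bash

python3 -m creep '[6.4,-1,0,2.86,6.4,-1,0,2.86,6.4,-1,0,2.86,0,0,0,0]' >/dev/null
python3 -c "
from h import *
arm_state()"
python3 -m creep '[2.6,-0.4,0,1.15,2.6,-0.4,0,1.15,0,0,0,0]' >/dev/null
python3 -c "
from h import *
arm_state();handle()"
```

```text
t 11.28 tcp [ -71.8 -203.6   80.3] rad 130.0 bearing 0.582 handle est 0.737 tool turn -0.745 F [-0.6  0.2  0.4] |Fxy| 0.6
   click est if lock .8: -0.092
t 11.53 tcp [ -75.9 -200.9   80.3] rad 130.1 bearing 0.62 handle est 0.774 tool turn -0.786 F [ 1.9 -0.7  0.1] |Fxy| 2.0
   click est if lock .8: -0.037
  r 15 32 n 180 angle [0.541 0.708 0.97 ]
  r 50 85 n 3500 angle [0.682 0.798 0.88 ]
  r 100 118 n 2516 angle [0.654 0.79  0.851]
  r 140 165 n 3336 angle [0.679 0.788 0.829]
```

```bash

for i in 1; do python3 -m creep '[2.6,-0.5,0,1.5,0,0,0,0]' >/dev/null; python3 -c "
from h import *
arm_state()"
python3 -m creep '[2,-0.5,0,1.3,0,0,0,0]' >/dev/null; python3 -c "
from h import *
arm_state()"
python3 -m creep '[2,-0.5,0,1.3,0,0,0,0]' >/dev/null; python3 -c "
from h import *
arm_state();handle()"
done
```

```text
t 11.75 tcp [ -78.3 -199.3   80.3] rad 130.2 bearing 0.642 handle est 0.796 tool turn -0.814 F [ 2.  -0.5  0.1] |Fxy| 2.1
   click est if lock .8: -0.005
t 11.92 tcp [ -79.5 -198.6   80.5] rad 130.4 bearing 0.653 handle est 0.807 tool turn -0.837 F [ 2.9 -0.9 -1.1] |Fxy| 3.0
   click est if lock .8: 0.009
t 12.08 tcp [ -80.3 -198.2   80.8] rad 130.5 bearing 0.659 handle est 0.813 tool turn -0.859 F [ 6.6 -4.5 -2.4] |Fxy| 8.0
   click est if lock .8: 0.019
  r 15 32 n 203 angle [0.581 0.777 1.013]
  r 50 85 n 3531 angle [0.718 0.836 0.919]
  r 100 118 n 2472 angle [0.69  0.828 0.888]
  r 140 165 n 3307 angle [0.721 0.826 0.867]
```

```bash

python3 -m creep '[2,-0.4,0,1.3,0,0,0,0]' >/dev/null; python3 -c "
from h import *
arm_state()"
python3 -m creep '[2,-0.4,0,1.3,0,0,0,0]' >/dev/null; python3 -c "
from h import *
arm_state()"
python3 -m creep '[2,-0.4,0,1.3,0,0,0,0]' >/dev/null; python3 -c "
from h import *
arm_state()"
python3 -m creep '[2,-0.4,0,1.3,0,0,0,0]' >/dev/null; python3 -c "
from h import *
arm_state();handle()"
```

```text
t 12.3 tcp [ -81.5 -197.3   80.9] rad 130.6 bearing 0.671 handle est 0.825 tool turn -0.882 F [ 6.1 -5.4 -1.9] |Fxy| 8.1
   click est if lock .8: 0.036
t 12.47 tcp [ -83.1 -196.2   80.9] rad 130.7 bearing 0.686 handle est 0.84 tool turn -0.905 F [ 6.1 -5.4 -2.7] |Fxy| 8.1
   click est if lock .8: 0.057
t 12.63 tcp [ -84.8 -194.9   80.9] rad 130.9 bearing 0.702 handle est 0.855 tool turn -0.928 F [ 7.1 -6.  -2.3] |Fxy| 9.3
   click est if lock .8: 0.08
t 12.8 tcp [ -86.4 -193.6   80.9] rad 130.9 bearing 0.717 handle est 0.871 tool turn -0.951 F [ 5.6 -6.2 -1.8] |Fxy| 8.3
   click est if lock .8: 0.103
  r 15 32 n 235 angle [0.594 0.828 1.019]
  r 50 85 n 3534 angle [0.748 0.872 0.946]
  r 100 118 n 2487 angle [0.745 0.883 0.941]
  r 140 165 n 3298 angle [0.783 0.887 0.928]
```

It gives: the knuckle is folding at a steady 8–9 N, now at about 0.085 rad. The target is about 0.26.

```bash

python3 -m creep '[2,-0.4,0,1.3,2,-0.4,0,1.3,2,-0.4,0,1.3,2,-0.4,0,1.3,0,0,0,0]' >/dev/null; python3 -c "
from h import *
arm_state()"
python3 -m creep '[2,-0.4,0,1.3,2,-0.4,0,1.3,2,-0.4,0,1.3,0,0,0,0]' >/dev/null; python3 -c "
from h import *
arm_state();handle()"
```

```text
t 13.27 tcp [ -92.6 -188.    80.8] rad 131.1 bearing 0.782 handle est 0.935 tool turn -1.042 F [ 5.3 -7.8 -1.1] |Fxy| 9.4
   click est if lock .8: 0.195
t 13.6 tcp [ -97.  -183.5   80.8] rad 131.1 bearing 0.829 handle est 0.982 tool turn -1.11 F [ 2.9 -8.4 -0.5] |Fxy| 8.9
   click est if lock .8: 0.264
  r 15 32 n 300 angle [0.598 0.949 1.024]
  r 50 85 n 3578 angle [0.798 0.943 1.015]
  r 100 118 n 2480 angle [0.851 0.987 1.044]
  r 140 165 n 3308 angle [0.898 1.008 1.048]
```

```bash

python3 -m creep '[-6,0,0,0,-12,0,0,0,-12,0,0,0,0,0,-30,0,0,0,-40,0]' >/dev/null
python3 -m creep '[0,0,-40,0,0,0,-40,0,-20,0,-20,0,0,0,0,0,0,0,0,0]'
python3 - <<'E'
from h import *
c=eyes.get_calibration("wrist");p,d=eyes.grab_frame("wrist");cv2.imwrite("pics/w7.png",p[:,:,::-1])
G=w2g(cloud(d,c).reshape(-1,3)).reshape(420,560,3)
hsv=cv2.cvtColor(p,cv2.COLOR_RGB2HSV)
z=(d>0)&(G[...,2]>92)&(G[...,2]<107)
r=np.hypot(G[...,0],G[...,1]+95)
for lo,hi in((22,33),(52,85),(97,170)):
    g=G[z&(r>lo)&(r<hi)&(G[...,1]<-95)&(G[...,0]<20)][:,:2]
    if len(g)>20:
        rc=cv2.fitLine(g.astype(np.float32),cv2.DIST_HUBER,0,.01,.01).ravel(); v=rc[:2]*(-np.sign(rc[1])); print(lo,hi,len(g),"dir",np.arctan2(-v[0],-v[1]).round(3),"median bearing",np.median(np.arctan2(-(g[:,0]+.3),-(g[:,1]+95))).round(3))
E
```

```text
clock: 14.48
ee_pos: [467.5, -224.2, 251.3]
tool_rot: [0.535, 0.845, 0.0, 0.001]
wrist_force: [-1.0, 0.4, -1.2]
finger_gap: 0.1
gripper_force: 0.0
22 33 227 dir -0.105 median bearing 0.788
52 85 822 dir 1.109 median bearing 0.9
97 170 2197 dir 1.051 median bearing 0.971
```

View pics/w7.png

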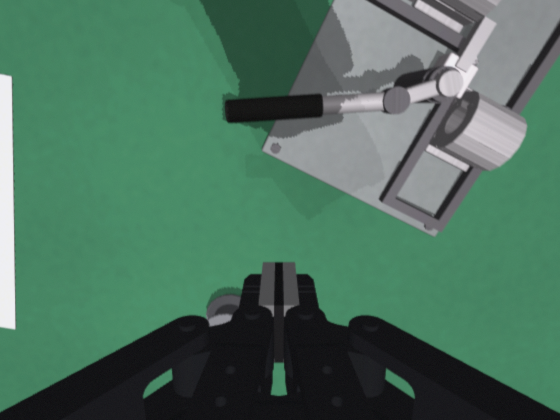

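The handle is visibly bent at the knuckle (397,100), with the grip direction at 1.05 rad, so the fold is about 0.25 rad. The arm is clear. I'll make one last check of the hubs with the top camera.

```bash
python3 - <<'E'
from h import *
p,d=eyes.grab_frame("top");W=cloud(d,eyes.get_calibration("top"));G=w2g(W.reshape(-1,3)).reshape(W.shape)
z=(d>0)&(G[...,2]>60)&(G[...,2]<78)
for n,(a,b,e,f) in dict(c=(-30,40,-40,40),b=(40,100,-140,-60),a=(40,100,180,260)).items():
    g=G[z&(G[...,0]>a)&(G[...,0]<b)&(G[...,1]>e)&(G[...,1]<f)];print(n,len(g),np.percentile(g,[2,50,98],axis=0).round(1).tolist() if len(g) else "")
g=G[(d>0)&(G[...,2]>26)&(G[...,2]<50)&(G[...,0]>18)&(G[...,0]<33)&(G[...,1]>-60)&(G[...,1]<0)];print("latch y",np.percentile(g[:,1],[2,98]).round(1) if len(g) else "-")
E
```

```text
c 304 [[-29.5, -22.6, 61.4], [-8.6, 0.3, 69.7], [12.3, 22.9, 76.2]]
b 344 [[43.8, -126.1, 60.7], [67.3, -103.0, 69.7], [92.8, -82.0, 75.8]]
a 345 [[44.2, 202.3, 61.1], [68.1, 223.2, 69.8], [93.2, 246.2, 75.9]]
latch y [-58.6 -21.9]
```

Hub c is home (x about -9, y 0), the latch tip is at y -22, and the others stand in the lane. I'm handing in.

```bash
python3 -c "
from workcell import close_job
print(close_job())"
```

```text
the job is handed in; nothing more can be done
None
```

I handed the job in at about 14.5 s of the 61 s; no verdict was returned, but by camera hub c is home on shaft c and latched, the handle is at its stop and folded about 0.25 rad (14°), and hubs a and b are upright in the lane.

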